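Fill the polish tray and aim the mirror for the phone

TASK

Put the two loose shoe-polish tins upright in the middle of the two empty places of the tray, without dropping them, so that its two rows are complete. Then, by its finger peg, turn the sprung mirror until the phone's camera would see the tray's ball-topped marker pin in the middle of the mirror, and finish while still holding the mirror still at that angle, without letting go. Leave the other tins, the mug, the jar and the case where they are.

Things in the scene. Friction and masses are not known exactly. Their poses are not given: they have to be found in the camera images.
- tray_mid (a point): Centre of the tray's 6-place grid, on its floor (6 mm above the shelf). The tray is a fixed white tray of 250 x 210 mm with a 12 mm high rim. Its six places are two rows 85 mm apart along its x and three columns 64 mm apart along its y; the floor runs from x = -90 to +150 mm and y = -99 to +99 mm. Its +x end carries the marker pin.
- marker (a point): Centre of the 26 mm dark wooden ball on top of the marker pin, a thin post fixed on the far end of the tray, 130 mm along tray x from the grid's centre; the ball is 94 mm above the shelf.
- place0: An empty place of the grid: a bare cork disc of 50 mm diameter on the tray's floor (which two of the six places are empty varies). Origin at the disc's centre, 6 mm above the shelf. Its axes lie along the tray's.
- place1: The other empty place, the same.
- tin0_mid (a point): A loose shoe-polish tin standing on the shelf to the right of the tray, round, 46 mm diameter, 32 mm tall, 50 to 100 g; the point is its centre, 16 mm above its underside. The two tins are alike and either may go in either place.
- tin1_mid (a point): The other loose shoe-polish tin standing on the shelf to the right of the tray, round, 46 mm diameter, 32 mm tall, 50 to 100 g; the point is its centre, 16 mm above its underside. The two tins are alike and either may go in either place.
- set0_mid (a point): A like tin already standing in its place on the tray (loose, 46 mm diameter, 32 mm tall); the point is its centre. To stay where it is.
- set1_mid (a point): A like tin already standing in its place on the tray (loose, 46 mm diameter, 32 mm tall); the point is its centre. To stay where it is.
- set2_mid (a point): A like tin already standing in its place on the tray (loose, 46 mm diameter, 32 mm tall); the point is its centre. To stay where it is.
- set3_mid (a point): A like tin already standing in its place on the tray (loose, 46 mm diameter, 32 mm tall); the point is its centre. To stay where it is.
- pivot (a point): Point on the mirror's upright turning axis, in the mirror's face at mid height, 108 mm above the shelf. The mirror is 140 x 114 mm in a white frame (154 mm wide, 10 mm thick, from 44 to 172 mm above the shelf) on a fixed white stand, 310 x 100 mm, that also holds the phone. This point's x axis points along the stand from the pivot to the phone's lens; z is up. The face lies on the turning axis, so the camera's central line of sight always meets the mirror here.
- lens (a point): The camera lens of the phone (75 mm wide, top 184 mm above the shelf) that stands fixed in its cradle at the other end of the stand, 200 mm from the pivot, looking straight at the mirror; 110 mm above the shelf.
- mirror (a joint): Turn of the mirror about its upright axis, 0 to 1.1 rad. 0 = at rest, facing the phone squarely; it grows clockwise seen from above, towards the tray. A spring of 0.25 N m per rad brings it back to 0 when let go (about 2 N at the peg at 0.5 rad).
- peg (a point): Middle of the free length of the wooden finger peg by which the mirror is turned: upright, round, 14 mm diameter, standing from the frame's top edge (172 mm above the shelf) up to 234 mm; this point is 206 mm above the shelf and 65 mm from the turning axis, at the mirror's end nearer the robot (at joint 0: 6 mm behind the face and 65 mm along the pivot's -y). It turns with the mirror; its x axis is the way the mirror faces.
- line_of_sight (a point): An imaginary frame at the pivot: its x axis is the horizontal direction in which the camera's central line of sight runs on after reflection in the mirror (it turns twice as far as the mirror). The marker appears in the middle of the mirror when this axis points at it (heights do not matter).
- mug_mid (a point): Silver travel mug, 76 mm diameter, 155 mm tall, a bystander behind the mirror; point at mid height.
- jar_mid (a point): Glass jar with a twist cap, 76 mm diameter, 110 mm tall, a bystander at the left; point at mid height.
- case_mid (a point): Orange silicone case, 65 x 150 x 40 mm, a bystander at the far right; point at mid height.
Things that resemble listed ones, but are neither listed nor needed, are in the scene too. What is shaped like the part that bears tin1_mid but green or pink is not meant.

How it is judged:
By the outcome, as a careful person would: the job done as asked, in the order asked, and still so for the second after the job is handed in, while the arm keeps its last pose, push and grip.
It also fails if it takes over 54 s, if anything falls off the work surface, if the arm or the gripper's body presses on something with over 40 N, if the wrist force passes 120 N, or if a joint passes its speed limit or range.

ROBOT

A 6-joint arm with a two-finger parallel gripper is mounted at the origin on the work surface. World frame = base frame: x ahead of the robot, y to its left, z up, the work surface at z = 0. Lengths are in m, angles in rad, forces in N, time in s.
With the tool pointing down it reaches from about 0.3 to 0.75 m from the base axis. Payload 8.5 kg.
Tool frame: the origin (TCP) lies midway between the tips of the shut fingers; the grasp point (between the pads) lies 19 mm behind it; z points along the fingers, y is the line along which they close (so a half turn about z gives the same grasp; the last joint's range is limited). The gripper opens to 85 mm and grips with 20 to 120 N. Pads are 22 mm wide; open, the fingers measure 114 mm over their backs; the gripper's body (76 mm by 85 mm) begins 54 mm behind the grasp point. The pads swing forward as they close: fully open they stand 13 mm farther back than shut.
Start: joints at [-1.37, 0.381, 1.297, -0, 1.464, -0.215], TCP at [0.222, -0.503, 0.231] pointing down, gripper open.
Joint ranges: [-3.11, 3.11], [-0.89, 2.33], [0.22, 2.48], [-1.42, 4.56], [0.17, 2.85], [-2.88, 2.88]. Speed limits (rad/s): [2.39, 2.39, 3.14, 3.14, 3.14, 3.14].

INTERFACE

Orientations are given as a unit quaternion [w, x, y, z].
In Python, from workcell import bot gives the robot as it stands.
- The arm moves only by the tool move_arm, never from a script. Its argument "rows" is a list of rows, each an object of numbers: "tx", "ty", "tz": the shift along the tool's x, y, z in units of 50 mm (1.0 is 50 mm); "rx", "ry", "rz": the turn, a rotation vector about the tool's x, y, z in units of 8 degrees (1.0 is 8 degrees); "fingers": the opening, from 0 (shut) to 1 (fully open). In form: [{"tx": .., "ty": .., "tz": .., "rx": .., "ry": .., "rz": .., "fingers": ..}, ...]. A call has 1 to 8 rows; each row shifts and turns the commanded pose from where the row before left it, along the tool's axes as they then stand; what a row does not reach is not made up. A row lasts 1/10 s, in which the tool goes at most 50 mm and 8.59 degrees, less where a joint would pass 70% of its speed; a pose out of reach is approached as far as the arm can. A call is refused whole if a number of a shift passes 1 or a number of a turn 1, either way. A call with a gripper value outside its range is refused whole. The fingers move at their own pace and stop on an object; "grip_force" is the grip in N (left out, the last holds). Time passes only in rows, so rows that do not move let the fingers close. It gives the time, the measured TCP pose, the force, the opening and the grip force at its end, in the units of the state.
- bot.get_state(): the state, without advancing time (a new reading comes with each control period).
- bot.capture(name): name is "side" or "top"; returns a dict with "img" (384x512x3 uint8, red, green, blue), "fx", "fy", "cx", "cy" (pixels), "R" (3x3) and "t" (3): a world point X has camera coordinates R X + t. Camera axes: x right, y down, z forward; pixel columns grow to the right and rows downward; lengths in m; the calibration is good to about 2 mm. A picture is of the moment at which its call begins. There is no depth.
- bot.finish_job(): hands the job in; it is judged then, once.
The state is a dict: "t": time; "qpos": joint angles; "dq": joint speeds; "joint_efforts": joint torques, N m; "ee_pos": TCP position; "tcp_rot": TCP orientation; "wrist_force": force on the tool from outside, world axes, zero at the start; "wrist_torque": the same for the moment, N m; "grip_width": finger opening in m; "gripper_force": force on a finger pad.
Only numpy, scipy, OpenCV 4.12 (cv2) and the standard library are available. Lean on these libraries where they do the work, as an engineer would, in place of code of your own. Each camera call takes 0.05 s, during which the arm holds its last target. There are 200 camera calls.

## Working session

There is one attempt and no reset: what is moved stays moved. The work goes in short steps, Python scripts to look and compute and a tool call to move; the robot and the scene stay as the last step left them, time stands still between calls to the robot, and variables do not carry over. Pictures are saved under pics/ and viewed, at most 10 in all, crops included, and the job is handed in when it is done.

Besides the shell and the picture viewer there is one more tool, called after "Call:" by a JSON object that holds its "op" and its "data", one argument or row to a line. move_arm: Moves the arm, as the interface text tells. Its arguments: {"type":"object","properties":{"rows":{"type":"array","items":{"type":"object","properties":{"tx":{"type":"number"},"ty":{"type":"number"},"tz":{"type":"number"},"rx":{"type":"number"},"ry":{"type":"number"},"rz":{"type":"number"},"fingers":{"type":"number"}}}},"grip_force":{"type":"number"}},"required":["rows"]}

```bash
mkdir -p pics; cat > h.py <<'E'
import numpy as np, cv2
from workcell import bot
def cap(n,f=None):
    c=bot.capture(n)
    c={k:(np.array(v) if k!='img' else v) for k,v in c.items()}
    if f: cv2.imwrite('pics/'+f,cv2.cvtColor(c['img'],cv2.COLOR_RGB2BGR))
    return c
def ray(c,u,v):
    d=c['R'].T@np.array([(u-c['cx'])/c['fx'],(v-c['cy'])/c['fy'],1.]);o=-c['R'].T@c['t'];return o,d
def plane(c,u,v,z):
    o,d=ray(c,u,v);return o+d*(z-o[2])/d[2]
def proj(c,X):
    p=c['R']@np.asarray(X,float)+c['t'];return np.array([c['fx']*p[0]/p[2]+c['cx'],c['fy']*p[1]/p[2]+c['cy']])
def tri(c1,p1,c2,p2):
    o1,d1=ray(c1,*p1);o2,d2=ray(c2,*p2)
    s=np.linalg.lstsq(np.stack([d1,-d2],1),o2-o1,rcond=None)[0]
    a=o1+s[0]*d1;b=o2+s[1]*d2
    return (a+b)/2,np.linalg.norm(a-b)
E
python3 - <<'E'
from h import *
np.set_printoptions(precision=4,suppress=True)
for n in ('top','side'):
    c=cap(n,n+'0.png'); np.savez(n+'0.npz',**c)
    print(n,c['fx'],c['cx'],c['cy'],-c['R'].T@c['t'],c['R'].tolist())
s=bot.get_state();print(s)
E
```

```text
top 433.84513727869034 258.64282626129847 188.27728774640997 [0.285  0.0133 1.3735] [[-0.05756806293038591, -0.9983264041053913, -0.005505360700475971], [-0.9702177101707827, 0.057245174335870105, -0.23537328838723243], [0.2352945239511676, -0.008208585825528083, -0.9718894515927923]]
side 385.5822576155479 252.33936808712141 191.45981750534332 [ 0.3698 -0.9696  0.8295] [[0.9814874586529792, -0.1914491095751337, -0.005441226865821354], [-0.1115059123377686, -0.5480888735941271, -0.828954171324352], [0.15572026207478193, 0.8142148519188347, -0.5592900632893021]]
{'t': 0.1, 'qpos': array([-1.3703,  0.3812,  1.2982, -0.    ,  1.4636, -0.2153]), 'dq': array([ 0.0018, -0.0029, -0.0004, -0.0008,  0.0001,  0.0003]), 'joint_efforts': array([  0.004 , -44.9221, -23.1655,  -0.0002,   0.0037,  -0.    ]), 'ee_pos': array([ 0.2221, -0.5029,  0.2308]), 'tcp_rot': array([-0.0007,  0.9785,  0.2064, -0.    ]), 'wrist_force': array([ 0.8514, -1.0131,  0.822 ]), 'wrist_torque': array([0.0026, 0.0312, 0.0321]), 'gripper_force': 0.0, 'grip_width': 0.08552337716776746}
```

View pics/top0.png

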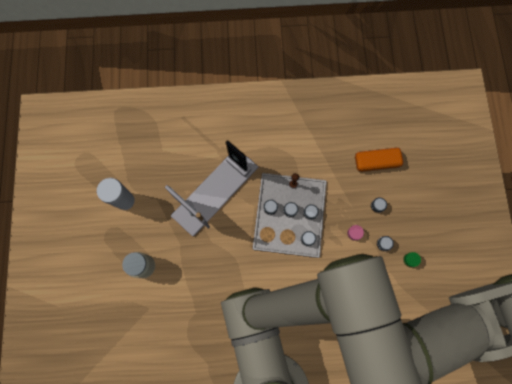

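View pics/side0.png

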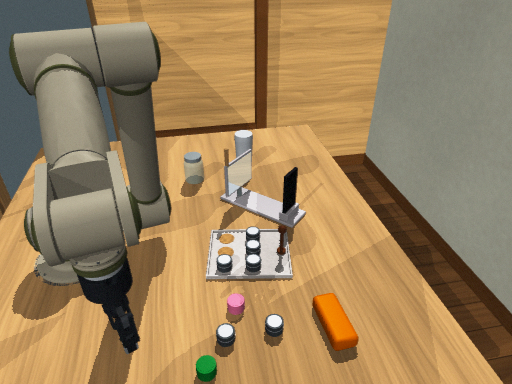

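The top view shows the loose dark, white-lidded tins at about (379,205) and (386,244); the pink (356,232) and green (413,260) tins are the lookalikes. The bare cork discs are at (268,235) and (288,237), the marker ball at (295,179), the phone at (237,155) and the mirror from (167,187) to (200,217). I'll confirm these in enlarged crops.

```bash
python3 - <<'E'
import cv2
a=cv2.imread('pics/top0.png')[130:280,155:435]; b=cv2.imread('pics/side0.png')[140:384,190:370]
cv2.imwrite('pics/topc.png',cv2.resize(a,None,fx=2.85,fy=2.85,interpolation=cv2.INTER_CUBIC))
cv2.imwrite('pics/sidec.png',cv2.resize(b,None,fx=2.45,fy=2.45,interpolation=cv2.INTER_CUBIC))
E
```

```text
(no output)
```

View pics/topc.png

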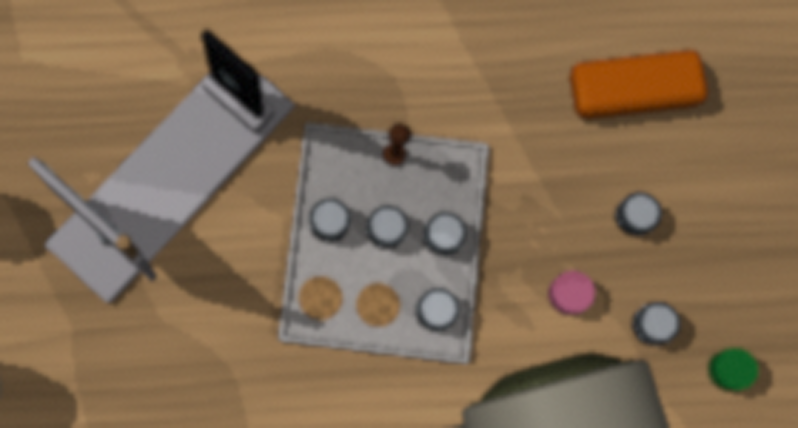

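View pics/sidec.png

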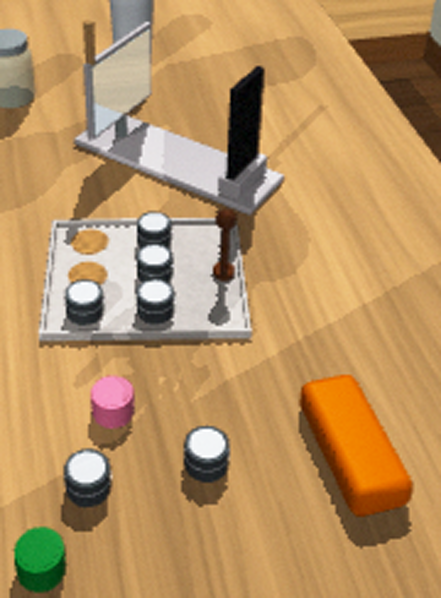

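The crops confirm it: two dark-bodied, white-lidded tins are loose (crop 640,213 and 657,323). Pink and green are the decoys, the corks are at crop (320,298) and (378,303), and the tan peg tip is at crop (122,242). Next I measure.

```bash
cat > meas.py <<'E'
from h import *
np.set_printoptions(precision=4,suppress=True)
def blobs(c,mask,z,lo,hi):
    n,l,s,cen=cv2.connectedComponentsWithStats(mask.astype(np.uint8),connectivity=4)
    return [(cen[i].round(1),int(s[i,4]),tuple(s[i,2:4]),plane(c,*cen[i],z)[:2]) for i in range(1,n) if lo<s[i,4]<hi]
E
python3 - <<'E'
from meas import *
T=dict(np.load('top0.npz'));S=dict(np.load('side0.npz'))
for n,c in (('T',T),('S',S)):
    im=c['img'].astype(int);hsv=cv2.cvtColor(c['img'],cv2.COLOR_RGB2HSV).astype(int)
    print(n,'px lid', im[205,379] if n=='T' else im[321,274], 'tray', im[187,275] if n=='T' else im[270,270],'cork',im[235,268] if n=='T' else im[239,227])
    lid=(im[...,0]>150)&(im[...,2]-im[...,0]>5) if n=='T' else (im.min(-1)>205)
    for b in blobs(c,lid,.032,25,400): print('lid',*b)
    ck=(im[...,0]-im[...,2]>60)
    x0,x1,y0,y1=(258,300,225,250) if n=='T' else (212,242,230,262)
    m=np.zeros(ck.shape,bool);m[y0:y1,x0:x1]=ck[y0:y1,x0:x1]
    for b in blobs(c,m,.006,25,400): print('cork',*b)
    x0,x1,y0,y1=(285,305,170,190) if n=='T' else (272,292,218,262)
    print(hsv[y0:y1:1,(x0+x1)//2].tolist()[:40:2])
E
```

```text
T px lid [142 145 150] tray [139 135 133] cork [136 104  66]
lid [108.7 189.6] 382 (np.int32(23), np.int32(22)) [0.6337 0.4789]
lid [308.6 237.8] 72 (np.int32(10), np.int32(10)) [ 0.4433 -0.1431]
cork [267. 234.] 140 (np.int32(13), np.int32(13)) [ 0.466 -0.016]
cork [287.2 236.5] 144 (np.int32(14), np.int32(14)) [ 0.4543 -0.0792]
[[16, 113, 133], [15, 119, 114], [11, 154, 63], [10, 177, 62], [11, 173, 56], [10, 152, 42], [9, 166, 40], [11, 168, 38], [10, 134, 57], [10, 18, 84]]
S px lid [243 245 247] tray [215 208 205] cork [214 158  83]
lid [243.1 133.2] 97 (np.int32(17), np.int32(8)) [0.6436 0.6873]
lid [298.7 214.3] 47 (np.int32(11), np.int32(13)) [0.7194 0.024 ]
lid [252.3 230.1] 58 (np.int32(11), np.int32(7)) [ 0.5491 -0.0271]
lid [270.7 238.2] 135 (np.int32(16), np.int32(17)) [ 0.598 -0.077]
lid [252.7 243.7] 66 (np.int32(11), np.int32(8)) [ 0.5377 -0.0912]
lid [223.8 258.7] 79 (np.int32(12), np.int32(9)) [ 0.4418 -0.1389]
lid [252.8 258.5] 75 (np.int32(12), np.int32(8)) [ 0.5258 -0.1548]
lid [284.6 270.3] 89 (np.int32(19), np.int32(13)) [ 0.6049 -0.2192]
lid [274.2 320.6] 132 (np.int32(14), np.int32(12)) [ 0.5355 -0.3791]
lid [225.  330.5] 139 (np.int32(15), np.int32(12)) [ 0.4126 -0.3837]
cork [226.1 238.2] 125 (np.int32(15), np.int32(11)) [ 0.4639 -0.0197]
cork [225.6 250.7] 108 (np.int32(16), np.int32(9)) [ 0.4542 -0.0779]
[[140, 7, 105], [6, 14, 94], [135, 4, 118], [14, 103, 79], [10, 181, 97], [12, 203, 69], [10, 191, 56], [9, 162, 55], [10, 209, 44], [12, 170, 54], [8, 158, 55], [9, 182, 49], [12, 175, 51], [8, 148, 57], [10, 148, 57], [11, 229, 49], [10, 170, 60], [13, 203, 54], [12, 116, 64], [14, 16, 204]]
```

```bash
python3 - <<'E'
from meas import *
T=dict(np.load('top0.npz'));S=dict(np.load('side0.npz'))
im=T['img'].astype(int)
m=(im[...,2]-im[...,0]>3)&(im[...,1]>115); m[:,:255]=0
for b in blobs(T,m,.032,25,400): print('lid',*b)
def brown(c,box):
    x0,x1,y0,y1=box;h=cv2.cvtColor(c['img'],cv2.COLOR_RGB2HSV).astype(int)
    k=np.zeros(h.shape[:2],np.uint8);k[y0:y1,x0:x1]=((h[...,1]>115)&(h[...,2]<108)&(h[...,0]<18))[y0:y1,x0:x1];return k
for n,c,box in (('T',T,(283,308,168,195)),('S',S,(268,300,215,265))):
    x0,x1,y0,y1=box;print(n);print('\n'.join(f'{y0+i} '+''.join('#' if v else '.' for v in r) for i,r in enumerate(brown(c,box)[y0:y1,x0:x1])))
def peg(c,box):
    x0,x1,y0,y1=box;i=c['img'].astype(int)
    print('peg',box);print('\n'.join(f'{y0+j} '+' '.join(f'{v:3d}' for v in r) for j,r in enumerate((i[...,0]-i[...,2])[y0:y1,x0:x1])))
peg(T,(190,210,208,224));peg(S,(218,236,144,178))
E
```

```text
lid [379.7 203.9] 92 (np.int32(11), np.int32(11)) [ 0.5369 -0.3756]
lid [270.2 205.9] 95 (np.int32(11), np.int32(11)) [ 0.5505 -0.0312]
lid [290.7 208.5] 91 (np.int32(11), np.int32(10)) [ 0.5387 -0.0948]
lid [311.  210.9] 97 (np.int32(11), np.int32(11)) [ 0.527  -0.1579]
lid [308.5 237.6] 114 (np.int32(12), np.int32(12)) [ 0.4439 -0.143 ]
lid [386.  242.8] 99 (np.int32(11), np.int32(11)) [ 0.414  -0.3799]
T
168 .........................
169 .........................
170 .........................
171 .........................
172 .........................
173 ..........####...........
174 .........#######.........
175 .........#######.........
176 .........#######.........
177 .........######..........
178 ..........#####..........
179 ..........####...........
180 ..........###............
181 .........####............
182 .......######............
183 .......#######...........
184 .......#######...........
185 .......######............
186 ........#####............
187 .........................
188 .........................
189 .........................
190 .........................
[... 5250 characters left out ...]
  40  40  41  41
169  96  98 107 106 111  98  26  -2   0   6  41  42  42  43  41  39  42  43
170  96 105 107 110 114 103  46   0   0   8  42  43  42  42  42  42  42  43
171 107 109 109 107 108 102  50   2  -2   3  41  39  41  43  42  41  40  42
172 113 108 110 109 113 103  48   1  -1  11  41  44  41  41  41  41  42  42
173 109 108 109 111 110 104  46   0  -4   5  42  43  40  42  42  42  39  39
174 105 108 108 109 108 102  49  -2  -4  10  39  39  40  38  40  40  38  43
175 106 104 108 106 107 106  72   3  -1   5  29  42  42  38  38  41  39  36
176 103 105 107 108 109 102  72   1   2   5  29  38  36  38  40  37  40  38
177 102 108 107 109 110 105  73   2   0   7  27  36  39  37  38  36  33  32
```

```bash
python3 - <<'E'
from meas import *
T=dict(np.load('top0.npz'));S=dict(np.load('side0.npz'))
g=np.array([[42.5,64],[42.5,0],[42.5,-64],[-42.5,64],[-42.5,0],[-42.5,-64]])/1e3
p=np.array([[.5498,-.0292],[.5382,-.093],[.5264,-.1564],[.465,-.0178],[.4543,-.0786],[.4434,-.141]])
gc=g[:,0]+1j*g[:,1];pc=p[:,0]+1j*p[:,1];m=pc.mean();a=np.angle(np.vdot(gc,pc-m))
fit=m+gc*np.exp(1j*a);print('tray',m,'yaw',a,'resid mm',np.round((pc-fit)*1e3,1),'place',fit[3:5])
mk=m+.13*np.exp(1j*a);print('marker pred',mk, 'tri',tri(T,(295,175.4),S,(282,228)),plane(T,295,175.4,.094),plane(S,282,228,.094), proj(T,[mk.real,mk.imag,.094]),proj(S,[mk.real,mk.imag,.094]))
print('peg top',tri(T,(198,214.6),S,(226,150.6)),plane(T,198,214.6,.234),plane(S,226,150.6,.234))
# stand edges: lower-right long edge & short edges in top view, gray mask
im=T['img'].astype(int);d=im[...,0]-im[...,2]
for v in range(165,240,5): 
    u=np.where(d[v,150:262]<18)[0]+150; print(v,u.min() if len(u) else None,u.max() if len(u) else None, end=' | ')
print()
im=S['img'].astype(int);d=im[...,0]-im[...,2]
for u in range(222,308,5):
    v=np.where(d[180:228,u]<30)[0]+180; print(u,v.min() if len(v) else None,v.max() if len(v) else None,end=' | ')
E
```

```text
tray (0.4961833333333333-0.086j) yaw -0.17159316748212938 resid mm [ 0.8+1.j   0.1+0.3j -0.7-0.1j -0.2-2.1j -0. +0.1j  0. +0.8j] place [0.4652-0.0157j 0.4543-0.0787j]
marker pred (0.624274150786594-0.10819780358854127j) tri (array([ 0.6256, -0.1103,  0.0963]), np.float64(0.004603362140349276)) [ 0.6286 -0.1107  0.094 ] [ 0.624  -0.1082  0.094 ] [294.2895 176.8266] [282.0847 227.9938]
peg top (array([0.4998, 0.1707, 0.2229]), np.float64(0.0012388615043558283)) [0.4983 0.1692 0.234 ] [0.4968 0.1496 0.234 ]
165 220 256 | 170 215 255 | 175 210 250 | 180 205 261 | 185 200 261 | 190 168 261 | 195 173 261 | 200 178 261 | 205 181 261 | 210 176 261 | 215 171 261 | 220 176 261 | 225 181 261 | 230 186 259 | 235 192 258 | 
222 195 199 | 227 180 201 | 232 183 203 | 237 185 205 | 242 185 207 | 247 181 209 | 252 191 227 | 257 193 213 | 262 195 215 | 267 197 217 | 272 199 219 | 277 201 221 | 282 203 223 | 287 180 225 | 292 180 227 | 297 203 221 | 302 210 216 | 307 None None |
```

```bash
python3 - <<'E'
from meas import *
T=dict(np.load('top0.npz'));S=dict(np.load('side0.npz'))
for z in (.234,.172,.0): print(z,'T',proj(T,[.4985,.1693,z]),'S',proj(S,[.4985,.1693,z]))
for z in (0,.01,.02): print(z,'T corners',[plane(T,*q,z)[:2] for q in ((171,215),(193,236.3),(257.3,164.8))],'S',[plane(S,*q,z)[:2] for q in ((220.5,198.5),(293.5,228),(305,213.5))])
def up(c,b,k,f):
    x0,x1,y0,y1=b;cv2.imwrite('pics/'+f,cv2.cvtColor(cv2.resize(cv2.convertScaleAbs(c['img'][y0:y1,x0:x1],alpha=1.4 if f[0]=='t' else 1),None,fx=k,fy=k,interpolation=cv2.INTER_NEAREST),cv2.COLOR_RGB2BGR))
a=(160,265,135,242);b=(212,310,140,232)
up(T,a,4,'t2.png');up(S,b,4,'s2.png')
A=cv2.imread('pics/t2.png');B=cv2.imread('pics/s2.png');h=max(A.shape[0],B.shape[0])
P=lambda I:cv2.copyMakeBorder(I,0,h-I.shape[0],0,0,cv2.BORDER_CONSTANT)
cv2.imwrite('pics/ts2.png',np.hstack([P(A),P(B)])[:, :800+12][:, :800]);print(A.shape,B.shape)
E
```

```text
0.234 T [197.9571 214.5428] S [225.707  147.8129]
0.172 T [201.0844 218.4458] S [226.5081 164.033 ]
0.0 T [208.3345 227.4939] S [228.5246 204.8576]
0 T corners [array([0.5459, 0.2879]), array([0.4732, 0.2188]), array([0.6974, 0.0015])] S [array([0.4747, 0.2155]), array([ 0.6945, -0.0057]), array([0.7568, 0.0638])]
0.01 T corners [array([0.544 , 0.2859]), array([0.4718, 0.2173]), array([0.6944, 0.0016])] S [array([0.4735, 0.2012]), array([ 0.6906, -0.0174]), array([0.7521, 0.0514])]
0.02 T corners [array([0.5421, 0.2839]), array([0.4705, 0.2158]), array([0.6914, 0.0017])] S [array([0.4722, 0.1869]), array([ 0.6866, -0.029 ]), array([0.7474, 0.0389])]
(428, 420, 3) (368, 392, 3)
```

View pics/ts2.png

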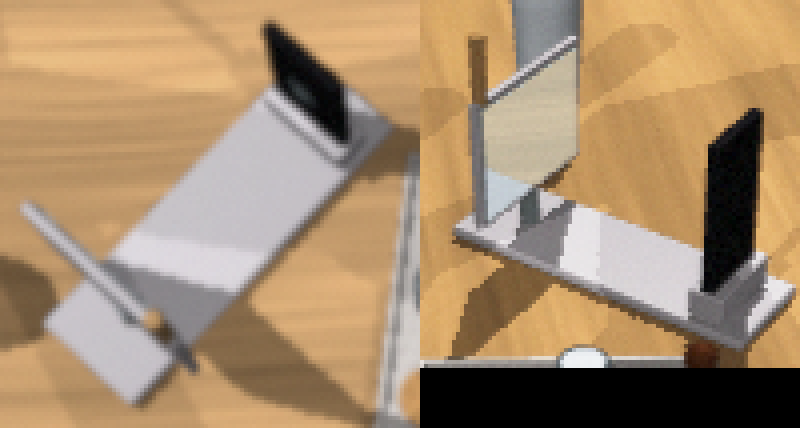

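The enlarged views show the stand's bottom corner at about (194.5,236) and right corner at (258,167) in the top view, with the peg tip at (198,214.5) there and (226,150) in the side view. The peg, stand size (310 x 100) and pivot on the stand's centreline agree to about 2 mm. So pivot ≈ (.548,.2115), φ ≈ -44.4°, θ ≈ 0.28 rad. I'll refine φ later.

I start by turning the gripper so its closing line runs along tray x (-9.8°).

Call:
{"op": "move_arm", "data": {
  "rows": [
    {"rz": -1},
    {"rz": -1},
    {"rz": -1},
    {"rz": -1},
    {"rz": -1},
    {"rz": -1},
    {"rz": -1},
    {"rz": -0.05,"fingers": 0.85}
  ],
  "grip_force": 40
}}

```text
schema error: expected keys tx, ty, tz, rx, ry, rz, fingers
```

```bash
cat >> h.py <<'E'
from scipy.spatial.transform import Rotation as Ro
def need(X,yaw=None):
    s=bot.get_state();q=s['tcp_rot'];R=Ro.from_quat([q[1],q[2],q[3],q[0]])
    d=R.inv().apply(np.array(X)-s['ee_pos'])/.05;y=R.apply([0,1,0]);a=np.degrees(np.arctan2(y[1],y[0]))
    print('t',round(s['t'],2),'pos',s['ee_pos'].round(4),'yang',a.round(2),'tilt',R.apply([0,0,1]).round(3),'w',round(s['grip_width'],4),'F',s['wrist_force'].round(1),'gf',s['gripper_force'],'-> t units',d.round(2), '' if yaw is None else 'rz %.2f'%(-(yaw-a)/8))
E
python3 - <<'E'
from meas import *
need([.4133,-.3818,.10],-9.8)
T=dict(np.load('top0.npz'))
im=T['img'].astype(float);d=im[...,0]-im[...,2]
def cross(vs,lo,hi,th=20,right=False):
    out=[]
    for v in vs:
        r=d[v,lo:hi]; 
        for i in range(len(r)-1):
            if (r[i]-th)*(r[i+1]-th)<0 and ((r[i]<th)==right): out.append((lo+i+(r[i]-th)/(r[i]-r[i+1]),v));break
    return np.array(out)
for vs,lo,hi,rt in ((range(164,188),190,232,False),(range(172,230,2),190,258,True)):
    e=cross(vs,lo,hi,right=rt);P=np.array([plane(T,u,v,.01)[:2] for u,v in e]);
    for _ in range(3):
        l=cv2.fitLine(P.astype(np.float32),cv2.DIST_HUBER,0,1e-5,1e-5).ravel();r=(P-l[2:])@np.array([-l[1],l[0]]);P=P[abs(r)<.003]
    print(len(P),np.degrees(np.arctan2(l[1],l[0])),l[2:],abs(r).max())
print('phone top mid',plane(T,236.8,150,.184))
E
```

```text
t 0.1 pos [ 0.2221 -0.5029  0.2308] yang -66.18 tilt [-0.     0.001 -1.   ] w 0.0855 F [ 0.9 -1.   0.8] gf 0.0 -> t units [ 4.48 -0.67  2.62] rz -7.05
21 -45.984627 [0.6577 0.1719] 0.0006751927083840702
22 -45.458702 [0.5947 0.0922] 0.0013435911886526778
phone top mid [0.6901 0.0596 0.184 ]
```

Call:
{"op": "move_arm", "data": {
  "rows": [
    {"tx": 0,"ty": 0,"tz": 0,"rx": 0,"ry": 0,"rz": -1,"fingers": 0.85},
    {"tx": 0,"ty": 0,"tz": 0,"rx": 0,"ry": 0,"rz": -1,"fingers": 0.85},
    {"tx": 0,"ty": 0,"tz": 0,"rx": 0,"ry": 0,"rz": -1,"fingers": 0.85},
    {"tx": 0,"ty": 0,"tz": 0,"rx": 0,"ry": 0,"rz": -1,"fingers": 0.85},
    {"tx": 0,"ty": 0,"tz": 0,"rx": 0,"ry": 0,"rz": -1,"fingers": 0.85},
    {"tx": 0,"ty": 0,"tz": 0,"rx": 0,"ry": 0,"rz": -1,"fingers": 0.85},
    {"tx": 0,"ty": 0,"tz": 0,"rx": 0,"ry": 0,"rz": -1,"fingers": 0.85},
    {"tx": 0,"ty": 0,"tz": 0,"rx": 0,"ry": 0,"rz": -0.05,"fingers": 0.85}
  ],
  "grip_force": 40
}}

```text
t: 0.9
ee_pos: [0.2221, -0.503, 0.231]
tcp_rot: [-0.0, 0.764, 0.645, 0.0]
wrist_force: [0.2, 0.1, 0.3]
grip_width: 0.0727
gripper_force: 0.0
```

```bash
python3 -c "
from h import *
need([.4133,-.3818,.10],-9.8)"
```

```text
t 0.9 pos [ 0.2221 -0.503   0.231 ] yang -9.69 tilt [-0.     0.001 -1.   ] w 0.0727 F [0.2 0.1 0.3] gf 0.0 -> t units [3.03 3.36 2.62] rz 0.01
```

Call:
{"op": "move_arm", "data": {
  "rows": [
    {"tx": 0.5,"ty": 0.56,"tz": 0,"rx": 0,"ry": 0,"rz": 0,"fingers": 0.85},
    {"tx": 0.5,"ty": 0.56,"tz": 0,"rx": 0,"ry": 0,"rz": 0,"fingers": 0.85},
    {"tx": 0.5,"ty": 0.56,"tz": 0.2,"rx": 0,"ry": 0,"rz": 0,"fingers": 0.85},
    {"tx": 0.5,"ty": 0.56,"tz": 0.6,"rx": 0,"ry": 0,"rz": 0,"fingers": 0.85},
    {"tx": 0.5,"ty": 0.56,"tz": 0.6,"rx": 0,"ry": 0,"rz": 0,"fingers": 0.85},
    {"tx": 0.53,"ty": 0.56,"tz": 0.6,"rx": 0,"ry": 0,"rz": 0,"fingers": 0.85},
    {"tx": 0,"ty": 0,"tz": 0.6,"rx": 0,"ry": 0,"rz": 0,"fingers": 0.85},
    {"tx": 0,"ty": 0,"tz": 0,"rx": 0,"ry": 0,"rz": 0,"fingers": 0.85}
  ]
}}

```text
t: 1.7
ee_pos: [0.4129, -0.3801, 0.0978]
tcp_rot: [-0.004, 0.765, 0.644, 0.0]
wrist_force: [-0.2, 0.4, 0.4]
grip_width: 0.0728
gripper_force: 0.0
```

```bash
python3 -c "
from meas import *
need([.4133,-.3818,.006],-9.8)
c=cap('top');im=c['img'].astype(int)
m=(im[...,2]-im[...,0]>3)&(im[...,1]>115); m[:,:255]=0
for b in blobs(c,m,.032,25,400): print('lid',*b)
"
```

```text
t 1.7 pos [ 0.4129 -0.3801  0.0978] yang -9.86 tilt [-0.005  0.006 -1.   ] w 0.0728 F [-0.2  0.4  0.4] gf 0.0 -> t units [-0.04  0.02  1.84] rz -0.01
lid [379.7 203.9] 92 (np.int32(11), np.int32(11)) [ 0.5369 -0.3756]
lid [270.3 205.8] 110 (np.int32(12), np.int32(12)) [ 0.5509 -0.0316]
lid [290.6 208.3] 108 (np.int32(12), np.int32(12)) [ 0.5393 -0.0948]
lid [310.6 208.8] 67 (np.int32(11), np.int32(8)) [ 0.5339 -0.1573]
```

Call:
{"op": "move_arm", "data": {
  "rows": [
    {"tx": -0.03,"ty": 0.02,"tz": 0.5,"rx": 0,"ry": 0,"rz": 0,"fingers": 0.85},
    {"tx": 0,"ty": 0,"tz": 0.5,"rx": 0,"ry": 0,"rz": 0,"fingers": 0.85},
    {"tx": 0,"ty": 0,"tz": 0.4,"rx": 0,"ry": 0,"rz": 0,"fingers": 0.85},
    {"tx": 0,"ty": 0,"tz": 0.24,"rx": 0,"ry": 0,"rz": 0,"fingers": 0.85},
    {"tx": 0,"ty": 0,"tz": 0.2,"rx": 0,"ry": 0,"rz": 0,"fingers": 0.85},
    {"tx": 0,"ty": 0,"tz": 0,"rx": 0,"ry": 0,"rz": 0,"fingers": 0.85},
    {"tx": 0,"ty": 0,"tz": 0,"rx": 0,"ry": 0,"rz": 0,"fingers": 0.4},
    {"tx": 0,"ty": 0,"tz": 0,"rx": 0,"ry": 0,"rz": 0,"fingers": 0.3}
  ]
}}

```text
t: 2.55
ee_pos: [0.4144, -0.3845, 0.0104]
tcp_rot: [0.001, 0.765, 0.644, -0.0]
wrist_force: [-1.9, 2.5, 32.7]
grip_width: 0.0449
gripper_force: 34.9
```

Call:
{"op": "move_arm", "data": {
  "rows": [
    {"tx": 0,"ty": 0,"tz": 0,"rx": 0,"ry": 0,"rz": 0,"fingers": 0.2},
    {"tx": 0,"ty": 0,"tz": 0,"rx": 0,"ry": 0,"rz": 0,"fingers": 0.1},
    {"tx": 0,"ty": 0,"tz": 0,"rx": 0,"ry": 0,"rz": 0,"fingers": 0},
    {"tx": 0,"ty": 0,"tz": 0,"rx": 0,"ry": 0,"rz": 0,"fingers": 0},
    {"tx": 0,"ty": 0,"tz": 0,"rx": 0,"ry": 0,"rz": 0,"fingers": 0}
  ]
}}

```text
t: 3.05
ee_pos: [0.4145, -0.3845, 0.0107]
tcp_rot: [0.001, 0.765, 0.644, -0.0]
wrist_force: [-1.0, 0.6, 5.0]
grip_width: 0.0446
gripper_force: 40.8
```

```bash
python3 -c "
from meas import *
need([.4543,-.0787,.10],-9.8)
"
```

```text
t 3.05 pos [ 0.4145 -0.3845  0.0107] yang -9.78 tilt [ 0.001 -0.002 -1.   ] w 0.0446 F [-1.   0.6  5. ] gf 40.78231707215309 -> t units [ 6.16 -0.25 -1.8 ] rz 0.00
```

Call:
{"op": "move_arm", "data": {
  "rows": [
    {"tx": 0,"ty": 0,"tz": -0.2,"rx": 0,"ry": 0,"rz": 0,"fingers": 0},
    {"tx": 0,"ty": 0,"tz": -0.4,"rx": 0,"ry": 0,"rz": 0,"fingers": 0},
    {"tx": 0,"ty": 0,"tz": -0.6,"rx": 0,"ry": 0,"rz": 0,"fingers": 0},
    {"tx": 0,"ty": 0,"tz": -0.6,"rx": 0,"ry": 0,"rz": 0,"fingers": 0},
    {"tx": 0.3,"ty": 0,"tz": 0,"rx": 0,"ry": 0,"rz": 0,"fingers": 0},
    {"tx": 0.6,"ty": 0,"tz": 0,"rx": 0,"ry": 0,"rz": 0,"fingers": 0},
    {"tx": 0.7,"ty": 0,"tz": 0,"rx": 0,"ry": 0,"rz": 0,"fingers": 0},
    {"tx": 0.7,"ty": 0,"tz": 0,"rx": 0,"ry": 0,"rz": 0,"fingers": 0}
  ]
}}

```text
t: 3.85
ee_pos: [0.4335, -0.2689, 0.0994]
tcp_rot: [-0.0, 0.765, 0.644, 0.0]
wrist_force: [1.0, 0.3, -1.2]
grip_width: 0.0444
gripper_force: 41.1
```

```bash
python3 -c "
from meas import *
need([.4543,-.0787,.10],-9.8)
c=cap('side','s3.png')
cv2.imwrite('pics/s3c.png',cv2.cvtColor(cv2.resize(c['img'][180:384,120:330],None,fx=2.8,fy=2.8),cv2.COLOR_RGB2BGR))
"
```

```text
t 3.85 pos [ 0.4335 -0.2689  0.0994] yang -9.81 tilt [-0.  0. -1.] w 0.0444 F [ 1.   0.3 -1.2] gf 41.1187898973003 -> t units [ 3.82 -0.24 -0.01] rz -0.00
```

View pics/s3c.png

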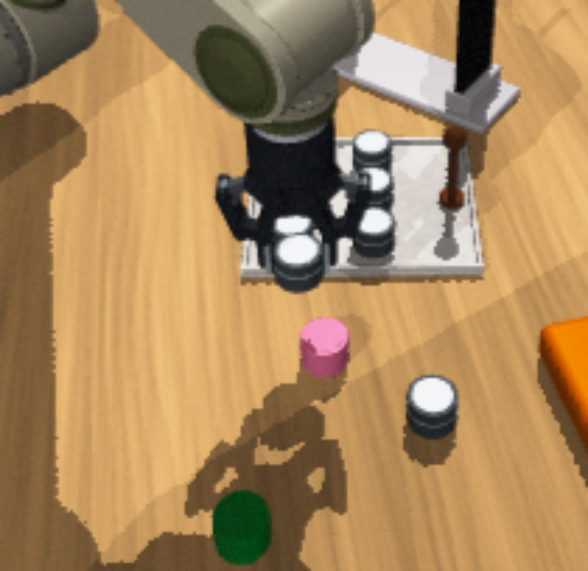

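The tin is held level between the fingers, lid at about px (226,271). I check its offset from the TCP.

```bash
python3 -c "
from meas import *
c=cap('side');im=c['img'].astype(int)
for b in blobs(c,im.min(-1)>205,.1207,60,200): print(*b)
need([.4543,-.0787,.10],-9.8)
"
```

```text
[243.1 133.3] 100 (np.int32(17), np.int32(8)) [0.613  0.5019]
[253.3 258.6] 71 (np.int32(12), np.int32(8)) [ 0.5095 -0.2459]
[223.8 258.8] 62 (np.int32(12), np.int32(7)) [ 0.4338 -0.2317]
[225.7 267.4] 108 (np.int32(14), np.int32(10)) [ 0.4345 -0.2635]
[274.3 320.6] 134 (np.int32(14), np.int32(12)) [ 0.5172 -0.4449]
t 3.95 pos [ 0.4336 -0.2665  0.0994] yang -9.58 tilt [-0.001  0.002 -1.   ] w 0.0443 F [-0.  -0.1 -0.4] gf 41.12119071884081 -> t units [ 3.77 -0.22 -0.  ] rz 0.03
```

Call:
{"op": "move_arm", "data": {
  "rows": [
    {"tx": 0.7,"ty": 0,"tz": 0,"rx": 0,"ry": 0,"rz": 0,"fingers": 0},
    {"tx": 0.7,"ty": -0.06,"tz": 0,"rx": 0,"ry": 0,"rz": 0,"fingers": 0},
    {"tx": 0.7,"ty": -0.06,"tz": 0,"rx": 0,"ry": 0,"rz": 0,"fingers": 0},
    {"tx": 0.4,"ty": 0,"tz": 0,"rx": 0,"ry": 0,"rz": 0,"fingers": 0},
    {"tx": 0.2,"ty": 0,"tz": 0,"rx": 0,"ry": 0,"rz": 0,"fingers": 0}
  ]
}}

```text
t: 4.45
ee_pos: [0.4507, -0.1353, 0.0995]
tcp_rot: [-0.0, 0.764, 0.645, 0.0]
wrist_force: [1.0, -0.7, -0.5]
grip_width: 0.0445
gripper_force: 41.1
```

```bash
python3 -c "
from meas import *
need([.4543,-.0787,.10],-9.8)
for n in ('side','top'):
    c=cap(n);im=c['img'].astype(int)
    m=(im.min(-1)>205) if n=='side' else (im[...,2]-im[...,0]>3)&(im[...,1]>115)
    for b in blobs(c,m,.1207,50,230): print(n,*b)
"
```

```text
t 4.45 pos [ 0.4507 -0.1353  0.0995] yang -9.69 tilt [ 0.  0. -1.] w 0.0445 F [ 1.  -0.7 -0.5] gf 41.12103021936491 -> t units [ 1.13 -0.12 -0.01] rz 0.01
side [298.4 214.9] 53 (np.int32(11), np.int32(14)) [ 0.679  -0.0891]
side [252.3 230.2] 57 (np.int32(11), np.int32(7)) [ 0.5291 -0.1322]
side [225.6 234.3] 76 (np.int32(12), np.int32(8)) [ 0.4517 -0.1349]
side [213.4 259. ] 202 (np.int32(14), np.int32(36)) [ 0.407 -0.227]
side [252.7 243.7] 67 (np.int32(11), np.int32(8)) [ 0.5192 -0.1891]
side [223.8 258. ] 63 (np.int32(12), np.int32(7)) [ 0.4342 -0.2286]
side [253.  258.5] 77 (np.int32(13), np.int32(8)) [ 0.5088 -0.2453]
side [274.1 320.5] 131 (np.int32(14), np.int32(12)) [ 0.517  -0.4447]
top [379.7 203.8] 95 (np.int32(11), np.int32(11)) [ 0.5204 -0.3501]
top [270.4 205.7] 105 (np.int32(12), np.int32(12)) [ 0.5336 -0.0287]
top [130.3 261.8] 179 (np.int32(16), np.int32(20)) [0.3939 0.3814]
```

Call:
{"op": "move_arm", "data": {
  "rows": [
    {"tx": 0.4,"ty": -0.04,"tz": 0,"rx": 0,"ry": 0,"rz": 0,"fingers": 0},
    {"tx": 0.4,"ty": -0.04,"tz": 0,"rx": 0,"ry": 0,"rz": 0,"fingers": 0},
    {"tx": 0.33,"ty": -0.04,"tz": 0,"rx": 0,"ry": 0,"rz": 0,"fingers": 0},
    {"tx": 0,"ty": 0,"tz": 0.3,"rx": 0,"ry": 0,"rz": 0,"fingers": 0},
    {"tx": 0,"ty": 0,"tz": 0.4,"rx": 0,"ry": 0,"rz": 0,"fingers": 0},
    {"tx": 0,"ty": 0,"tz": 0.4,"rx": 0,"ry": 0,"rz": 0,"fingers": 0},
    {"tx": 0,"ty": 0,"tz": 0.2,"rx": 0,"ry": 0,"rz": 0,"fingers": 0},
    {"tx": 0,"ty": 0,"tz": 0,"rx": 0,"ry": 0,"rz": 0,"fingers": 0}
  ]
}}

```text
t: 5.35
ee_pos: [0.4541, -0.0806, 0.0334]
tcp_rot: [-0.001, 0.765, 0.644, -0.0]
wrist_force: [0.2, 0.3, -0.1]
grip_width: 0.0443
gripper_force: 41.1
```

```bash
python3 -c "
from meas import *
need([.4543,-.0787,.017],-9.8)
c=cap('side');im=c['img'].astype(int)
for b in blobs(c,(im.min(-1)>205),.054,50,230): print(*b)
"
```

```text
t 5.35 pos [ 0.4541 -0.0806  0.0334] yang -9.84 tilt [-0.002  0.001 -1.   ] w 0.0443 F [ 0.2  0.3 -0.1] gf 41.12762111239135 -> t units [ 0.04 -0.    0.33] rz -0.00
[243.  133.1] 83 (np.int32(17), np.int32(7)) [0.636  0.6429]
[298.4 214.9] 54 (np.int32(11), np.int32(14)) [ 0.7081 -0.0064]
[252.3 230.1] 58 (np.int32(11), np.int32(7)) [ 0.5442 -0.0531]
[225.2 239.2] 68 (np.int32(11), np.int32(8)) [ 0.4551 -0.0787]
[252.8 243.7] 68 (np.int32(11), np.int32(8)) [ 0.5333 -0.1154]
[214.1 251.3] 67 (np.int32(7), np.int32(15)) [ 0.4162 -0.1257]
[241.1 257. ] 172 (np.int32(12), np.int32(28)) [ 0.4897 -0.1646]
[253.  258.5] 77 (np.int32(13), np.int32(8)) [ 0.5218 -0.1772]
[274.3 320.6] 134 (np.int32(14), np.int32(12)) [ 0.5311 -0.3956]
```

Call:
{"op": "move_arm", "data": {
  "rows": [
    {"tx": 0.02,"ty": 0,"tz": 0.14,"rx": 0,"ry": 0,"rz": 0,"fingers": 0},
    {"tx": 0,"ty": 0,"tz": 0.1,"rx": 0,"ry": 0,"rz": 0,"fingers": 0},
    {"tx": 0,"ty": 0,"tz": 0.05,"rx": 0,"ry": 0,"rz": 0,"fingers": 0},
    {"tx": 0,"ty": 0,"tz": 0.03,"rx": 0,"ry": 0,"rz": 0,"fingers": 0},
    {"tx": 0,"ty": 0,"tz": 0,"rx": 0,"ry": 0,"rz": 0,"fingers": 0}
  ]
}}

```text
t: 5.9
ee_pos: [0.4546, -0.0789, 0.0183]
tcp_rot: [-0.0, 0.765, 0.644, -0.0]
wrist_force: [0.0, -0.0, -0.7]
grip_width: 0.0445
gripper_force: 41.1
```

Call:
{"op": "move_arm", "data": {
  "rows": [
    {"tx": 0,"ty": 0,"tz": 0.03,"rx": 0,"ry": 0,"rz": 0,"fingers": 0},
    {"tx": 0,"ty": 0,"tz": 0.01,"rx": 0,"ry": 0,"rz": 0,"fingers": 0},
    {"tx": 0,"ty": 0,"tz": 0,"rx": 0,"ry": 0,"rz": 0,"fingers": 0}
  ]
}}

```text
t: 6.2
ee_pos: [0.4547, -0.0789, 0.0166]
tcp_rot: [0.0, 0.765, 0.644, 0.0]
wrist_force: [-0.7, 0.2, 3.7]
grip_width: 0.0449
gripper_force: 41.5
```

Contact at 3.7 N, as predicted. I'll release gently and rise.

Call:
{"op": "move_arm", "data": {
  "rows": [
    {"tx": 0,"ty": 0,"tz": 0,"rx": 0,"ry": 0,"rz": 0,"fingers": 0.58},
    {"tx": 0,"ty": 0,"tz": 0,"rx": 0,"ry": 0,"rz": 0,"fingers": 0.65},
    {"tx": 0,"ty": 0,"tz": 0,"rx": 0,"ry": 0,"rz": 0,"fingers": 0.7},
    {"tx": 0,"ty": 0,"tz": 0,"rx": 0,"ry": 0,"rz": 0,"fingers": 0.7},
    {"tx": 0,"ty": 0,"tz": -0.2,"rx": 0,"ry": 0,"rz": 0,"fingers": 0.7},
    {"tx": 0,"ty": 0,"tz": -0.5,"rx": 0,"ry": 0,"rz": 0,"fingers": 0.7},
    {"tx": 0,"ty": 0,"tz": -0.6,"rx": 0,"ry": 0,"rz": 0,"fingers": 0.7},
    {"tx": 0,"ty": 0,"tz": -0.6,"rx": 0,"ry": 0,"rz": 0,"fingers": 0.7}
  ]
}}

```text
t: 7.0
ee_pos: [0.4543, -0.0788, 0.113]
tcp_rot: [-0.0, 0.765, 0.644, -0.0]
wrist_force: [0.1, 1.0, -0.1]
grip_width: 0.0595
gripper_force: 0.0
```

```bash
python3 -c "
from meas import *
need([.5362,-.3773,.11],-9.8)
c=cap('side');im=c['img'].astype(int)
for b in blobs(c,(im.min(-1)>205),.038,50,230): print(*b)
"
```

```text
t 7.0 pos [ 0.4543 -0.0788  0.113 ] yang -9.78 tilt [-0.  0. -1.] w 0.0595 F [ 0.1  1.  -0.1] gf 0.0 -> t units [-5.61  2.63  0.06] rz 0.00
[298.4 214.9] 53 (np.int32(11), np.int32(14)) [0.7151 0.0136]
[252.3 230.1] 58 (np.int32(11), np.int32(7)) [ 0.5478 -0.0342]
[213.7 255.9] 209 (np.int32(9), np.int32(43)) [ 0.4138 -0.1275]
[225.6 243. ] 65 (np.int32(12), np.int32(7)) [ 0.4557 -0.0781]
[252.8 243.7] 68 (np.int32(11), np.int32(8)) [ 0.5367 -0.0978]
[223.8 258.7] 79 (np.int32(12), np.int32(9)) [ 0.4413 -0.1451]
[252.9 258.4] 76 (np.int32(12), np.int32(8)) [ 0.5248 -0.1608]
[274.2 320.6] 132 (np.int32(14), np.int32(12)) [ 0.5342 -0.3836]
```

Call:
{"op": "move_arm", "data": {
  "rows": [
    {"tx": -0.7,"ty": 0.33,"tz": 0,"rx": 0,"ry": 0,"rz": 0,"fingers": 0.85},
    {"tx": -0.7,"ty": 0.33,"tz": 0,"rx": 0,"ry": 0,"rz": 0,"fingers": 0.85},
    {"tx": -0.7,"ty": 0.33,"tz": 0,"rx": 0,"ry": 0,"rz": 0,"fingers": 0.85},
    {"tx": -0.7,"ty": 0.33,"tz": 0,"rx": 0,"ry": 0,"rz": 0,"fingers": 0.85},
    {"tx": -0.7,"ty": 0.33,"tz": 0,"rx": 0,"ry": 0,"rz": 0,"fingers": 0.85},
    {"tx": -0.7,"ty": 0.33,"tz": 0,"rx": 0,"ry": 0,"rz": 0,"fingers": 0.85},
    {"tx": -0.7,"ty": 0.33,"tz": 0,"rx": 0,"ry": 0,"rz": 0,"fingers": 0.85},
    {"tx": -0.7,"ty": 0.33,"tz": 0,"rx": 0,"ry": 0,"rz": 0,"fingers": 0.85}
  ]
}}

```text
t: 7.85
ee_pos: [0.5372, -0.3787, 0.1119]
tcp_rot: [0.0, 0.765, 0.644, 0.0]
wrist_force: [0.5, -0.2, 0.4]
grip_width: 0.0729
gripper_force: 0.0
```

```bash
python3 -c "
from meas import *
need([.5365,-.3762,.10],-9.8)
for n in ('top','side'):
    c=cap(n,n+'4.png');im=c['img'].astype(int)
    m=(im.min(-1)>205) if n=='side' else (im[...,2]-im[...,0]>3)&(im[...,1]>110)
    for b in blobs(c,m,.038,50,130): print(n,*b)
"
```

```text
t 7.85 pos [ 0.5372 -0.3787  0.1119] yang -9.78 tilt [ 0. -0. -1.] w 0.0729 F [ 0.5 -0.2  0.4] gf 0.0 -> t units [ 0.05 -0.02  0.24] rz 0.00
top [269.  204.8] 80 (np.int32(10), np.int32(12)) [ 0.5533 -0.0274]
side [243.1 133.3] 100 (np.int32(17), np.int32(8)) [0.6414 0.6736]
side [225.7 243. ] 67 (np.int32(12), np.int32(7)) [ 0.4561 -0.0784]
side [252.4 244. ] 61 (np.int32(11), np.int32(8)) [ 0.5355 -0.0989]
side [223.8 258.7] 79 (np.int32(12), np.int32(9)) [ 0.4413 -0.1451]
side [253.  258.5] 77 (np.int32(13), np.int32(8)) [ 0.525  -0.1608]
```

Call:
{"op": "move_arm", "data": {
  "rows": [
    {"tx": 0.05,"ty": -0.02,"tz": 0.4,"rx": 0,"ry": 0,"rz": 0,"fingers": 0.85},
    {"tx": 0,"ty": 0,"tz": 0.5,"rx": 0,"ry": 0,"rz": 0,"fingers": 0.85},
    {"tx": 0,"ty": 0,"tz": 0.5,"rx": 0,"ry": 0,"rz": 0,"fingers": 0.85},
    {"tx": 0,"ty": 0,"tz": 0.4,"rx": 0,"ry": 0,"rz": 0,"fingers": 0.85},
    {"tx": 0,"ty": 0,"tz": 0.2,"rx": 0,"ry": 0,"rz": 0,"fingers": 0.85},
    {"tx": 0,"ty": 0,"tz": 0,"rx": 0,"ry": 0,"rz": 0,"fingers": 0.85},
    {"tx": 0,"ty": 0,"tz": 0,"rx": 0,"ry": 0,"rz": 0,"fingers": 0.85}
  ]
}}

```text
t: 8.65
ee_pos: [0.5369, -0.3748, 0.0124]
tcp_rot: [0.001, 0.765, 0.644, 0.0]
wrist_force: [0.2, -0.0, 0.6]
grip_width: 0.0726
gripper_force: 0.0
```

Call:
{"op": "move_arm", "data": {
  "rows": [
    {"tx": 0,"ty": 0,"tz": 0,"rx": 0,"ry": 0,"rz": 0,"fingers": 0.4},
    {"tx": 0,"ty": 0,"tz": 0,"rx": 0,"ry": 0,"rz": 0,"fingers": 0.3},
    {"tx": 0,"ty": 0,"tz": 0,"rx": 0,"ry": 0,"rz": 0,"fingers": 0.2},
    {"tx": 0,"ty": 0,"tz": 0,"rx": 0,"ry": 0,"rz": 0,"fingers": 0},
    {"tx": 0,"ty": 0,"tz": 0,"rx": 0,"ry": 0,"rz": 0,"fingers": 0},
    {"tx": 0,"ty": 0,"tz": 0,"rx": 0,"ry": 0,"rz": 0,"fingers": 0}
  ]
}}

```text
t: 9.25
ee_pos: [0.537, -0.375, 0.0127]
tcp_rot: [0.001, 0.765, 0.644, 0.0]
wrist_force: [-0.5, 0.9, 5.7]
grip_width: 0.0444
gripper_force: 41.3
```

Call:
{"op": "move_arm", "data": {
  "rows": [
    {"tx": 0,"ty": 0,"tz": -0.2,"rx": 0,"ry": 0,"rz": 0,"fingers": 0},
    {"tx": 0,"ty": 0,"tz": -0.5,"rx": 0,"ry": 0,"rz": 0,"fingers": 0},
    {"tx": 0,"ty": 0,"tz": -0.6,"rx": 0,"ry": 0,"rz": 0,"fingers": 0},
    {"tx": 0,"ty": -0.3,"tz": -0.6,"rx": 0,"ry": 0,"rz": 0,"fingers": 0},
    {"tx": 0.2,"ty": -0.6,"tz": 0,"rx": 0,"ry": 0,"rz": 0,"fingers": 0},
    {"tx": 0.5,"ty": -0.6,"tz": 0,"rx": 0,"ry": 0,"rz": 0,"fingers": 0},
    {"tx": 0.7,"ty": -0.6,"tz": 0,"rx": 0,"ry": 0,"rz": 0,"fingers": 0},
    {"tx": 0.7,"ty": -0.4,"tz": 0,"rx": 0,"ry": 0,"rz": 0,"fingers": 0}
  ]
}}

```text
t: 10.05
ee_pos: [0.4295, -0.2485, 0.1069]
tcp_rot: [-0.0, 0.765, 0.644, -0.0]
wrist_force: [0.6, -0.8, -1.1]
grip_width: 0.0442
gripper_force: 41.1
```

```bash
python3 -c "
from meas import *
need([.4652,-.0165,.10],-9.8)
c=cap('side');im=c['img'].astype(int)
for b in blobs(c,(im.min(-1)>205),bot.get_state()['ee_pos'][2]-.0127+.032,50,230): print(*b)
"
```

```text
t 10.05 pos [ 0.4295 -0.2485  0.1069] yang -9.85 tilt [-0.  0. -1.] w 0.0442 F [ 0.6 -0.8 -1.1] gf 41.051504333736375 -> t units [ 4.69 -0.09  0.14] rz -0.01
[243.  133.2] 95 (np.int32(17), np.int32(7)) [0.6112 0.493 ]
[252.4 230.1] 60 (np.int32(11), np.int32(7)) [ 0.5284 -0.138 ]
[253.1 243.7] 61 (np.int32(10), np.int32(8)) [ 0.5191 -0.1949]
[252.9 258.4] 76 (np.int32(12), np.int32(8)) [ 0.5075 -0.2505]
[239.  267.3] 122 (np.int32(13), np.int32(19)) [ 0.4669 -0.2747]
[223.1 263.2] 102 (np.int32(13), np.int32(10)) [ 0.4296 -0.2525]
```

Call:
{"op": "move_arm", "data": {
  "rows": [
    {"tx": 0.7,"ty": -0.05,"tz": 0,"rx": 0,"ry": 0,"rz": 0,"fingers": 0},
    {"tx": 0.7,"ty": -0.04,"tz": 0,"rx": 0,"ry": 0,"rz": 0,"fingers": 0},
    {"tx": 0.7,"ty": 0,"tz": 0,"rx": 0,"ry": 0,"rz": 0,"fingers": 0},
    {"tx": 0.7,"ty": 0,"tz": 0,"rx": 0,"ry": 0,"rz": 0,"fingers": 0},
    {"tx": 0.7,"ty": 0,"tz": 0,"rx": 0,"ry": 0,"rz": 0,"fingers": 0},
    {"tx": 0.7,"ty": 0,"tz": 0,"rx": 0,"ry": 0,"rz": 0,"fingers": 0},
    {"tx": 0.4,"ty": 0,"tz": 0,"rx": 0,"ry": 0,"rz": 0,"fingers": 0},
    {"tx": 0.09,"ty": 0,"tz": 0,"rx": 0,"ry": 0,"rz": 0,"fingers": 0}
  ]
}}

```text
t: 10.9
ee_pos: [0.4667, -0.0164, 0.1069]
tcp_rot: [0.0, 0.764, 0.645, 0.0]
wrist_force: [0.1, -0.6, -0.8]
grip_width: 0.0445
gripper_force: 41.1
```

```bash
python3 -c "
from meas import *
need([.4652,-.0165,.023],-9.8)
"
```

```text
t 10.9 pos [ 0.4667 -0.0164  0.1069] yang -9.62 tilt [ 0.001 -0.    -1.   ] w 0.0445 F [ 0.1 -0.6 -0.8] gf 41.0575701110065 -> t units [-0.01 -0.03  1.68] rz 0.02
```

Call:
{"op": "move_arm", "data": {
  "rows": [
    {"tx": -0.01,"ty": -0.03,"tz": 0.4,"rx": 0,"ry": 0,"rz": 0,"fingers": 0},
    {"tx": 0,"ty": 0,"tz": 0.5,"rx": 0,"ry": 0,"rz": 0,"fingers": 0},
    {"tx": 0,"ty": 0,"tz": 0.4,"rx": 0,"ry": 0,"rz": 0,"fingers": 0},
    {"tx": 0,"ty": 0,"tz": 0.25,"rx": 0,"ry": 0,"rz": 0,"fingers": 0},
    {"tx": 0,"ty": 0,"tz": 0.12,"rx": 0,"ry": 0,"rz": 0,"fingers": 0},
    {"tx": 0,"ty": 0,"tz": 0.05,"rx": 0,"ry": 0,"rz": 0,"fingers": 0},
    {"tx": 0,"ty": 0,"tz": 0.03,"rx": 0,"ry": 0,"rz": 0,"fingers": 0},
    {"tx": 0,"ty": 0,"tz": 0,"rx": 0,"ry": 0,"rz": 0,"fingers": 0}
  ]
}}

```text
t: 11.7
ee_pos: [0.4653, -0.0185, 0.0192]
tcp_rot: [0.0, 0.765, 0.644, 0.0]
wrist_force: [0.2, 0.1, -1.8]
grip_width: 0.0445
gripper_force: 41.1
```

Call:
{"op": "move_arm", "data": {
  "rows": [
    {"tx": 0.03,"ty": 0,"tz": 0,"rx": 0,"ry": 0,"rz": 0,"fingers": 0},
    {"tx": 0,"ty": 0,"tz": 0.02,"rx": 0,"ry": 0,"rz": 0,"fingers": 0},
    {"tx": 0,"ty": 0,"tz": 0,"rx": 0,"ry": 0,"rz": 0,"fingers": 0}
  ]
}}

```text
t: 12.0
ee_pos: [0.4655, -0.0167, 0.0187]
tcp_rot: [0.001, 0.765, 0.644, 0.0]
wrist_force: [-1.5, 1.5, 8.2]
grip_width: 0.0444
gripper_force: 41.9
```

Call:
{"op": "move_arm", "data": {
  "rows": [
    {"tx": 0,"ty": 0,"tz": -0.01,"rx": 0,"ry": 0,"rz": 0,"fingers": 0.57},
    {"tx": 0,"ty": 0,"tz": 0,"rx": 0,"ry": 0,"rz": 0,"fingers": 0.64},
    {"tx": 0,"ty": 0,"tz": 0,"rx": 0,"ry": 0,"rz": 0,"fingers": 0.7},
    {"tx": 0,"ty": 0,"tz": 0,"rx": 0,"ry": 0,"rz": 0,"fingers": 0.7},
    {"tx": 0,"ty": 0,"tz": -0.2,"rx": 0,"ry": 0,"rz": 0,"fingers": 0.7},
    {"tx": 0,"ty": 0,"tz": -0.5,"rx": 0,"ry": 0,"rz": 0,"fingers": 0.7},
    {"tx": 0,"ty": 0,"tz": -0.8,"rx": 0,"ry": 0,"rz": 0,"fingers": 0.7},
    {"tx": 0,"ty": 0,"tz": -0.8,"rx": 0,"ry": 0,"rz": 0,"fingers": 0.7}
  ]
}}

```text
t: 12.8
ee_pos: [0.4648, -0.0167, 0.1352]
tcp_rot: [-0.0, 0.765, 0.644, -0.0]
wrist_force: [0.3, -0.6, 0.3]
grip_width: 0.0598
gripper_force: 0.0
```

Call:
{"op": "move_arm", "data": {
  "rows": [
    {"tx": 0.3,"ty": -0.2,"tz": -0.8,"rx": 0,"ry": 0,"rz": 0.5,"fingers": 0.7},
    {"tx": 0.7,"ty": -0.2,"tz": -0.8,"rx": 0,"ry": 0,"rz": 0.5,"fingers": 0.7},
    {"tx": 0.8,"ty": -0.2,"tz": -0.6,"rx": 0,"ry": 0,"rz": 0.5,"fingers": 0.7},
    {"tx": 0.8,"ty": -0.2,"tz": 0,"rx": 0,"ry": 0,"rz": 0.5,"fingers": 0.7},
    {"tx": 0.8,"ty": -0.2,"tz": 0,"rx": 0,"ry": 0,"rz": 0.5,"fingers": 0.7},
    {"tx": 0,"ty": 0,"tz": 0,"rx": 0,"ry": 0,"rz": 0,"fingers": 0.7}
  ]
}}

```text
t: 13.4
ee_pos: [0.473, 0.1584, 0.2405]
tcp_rot: [-0.0, 0.864, 0.503, 0.001]
wrist_force: [0.2, 0.2, -0.8]
grip_width: 0.0596
gripper_force: 0.0
```

```bash
python3 -c "
from meas import *
need([.4546,-.079,.1],-9.8)
for n in ('top','side'):
    c=cap(n,n+'5.png');np.savez(n+'5.npz',**c);im=c['img'].astype(int)
    m=(im.min(-1)>205) if n=='side' else (im[...,2]-im[...,0]>3)&(im[...,1]>105)
    for b in blobs(c,m,.038,50,130): print(n,*b)
"
```

```text
t 13.4 pos [0.473  0.1584 0.2405] yang -29.62 tilt [ 0.001  0.001 -1.   ] w 0.0596 F [ 0.2  0.2 -0.8] gf 0.0 -> t units [-4.31  2.03  2.8 ] rz -2.48
top [270.4 205.7] 117 (np.int32(12), np.int32(12)) [ 0.5501 -0.0315]
top [290.6 208.3] 117 (np.int32(12), np.int32(12)) [ 0.5381 -0.0941]
top [311.1 210.7] 115 (np.int32(12), np.int32(12)) [ 0.5268 -0.1576]
top [267.5 231.8] 114 (np.int32(12), np.int32(12)) [ 0.4685 -0.0174]
top [286.9 233.1] 82 (np.int32(11), np.int32(12)) [ 0.4609 -0.0768]
top [308.6 237.5] 116 (np.int32(12), np.int32(12)) [ 0.4436 -0.1426]
side [298.4 214.8] 51 (np.int32(11), np.int32(14)) [0.7152 0.0141]
side [252.4 230.1] 59 (np.int32(11), np.int32(7)) [ 0.548 -0.034]
side [226.7 230.7] 52 (np.int32(10), np.int32(7)) [ 0.467  -0.0207]
side [214.3 244.9] 67 (np.int32(6), np.int32(20)) [ 0.4209 -0.0801]
side [252.7 243.7] 66 (np.int32(11), np.int32(8)) [ 0.5364 -0.0978]
side [223.8 258.9] 73 (np.int32(12), np.int32(8)) [ 0.4412 -0.1458]
side [252.8 258.5] 75 (np.int32(12), np.int32(8)) [ 0.5246 -0.1609]
```

```bash
python3 -c "
from meas import *
T=dict(np.load('top5.npz'));S=dict(np.load('side5.npz'))
a=cv2.convertScaleAbs(T['img'][190:255,245:330],alpha=1.4);b=S['img'][215:285,200:295]
R=lambda i:cv2.resize(i,(400,320),interpolation=cv2.INTER_NEAREST)
cv2.imwrite('pics/p6.png',cv2.cvtColor(np.hstack([R(a),R(b)]),cv2.COLOR_RGB2BGR))
"
```

```text
(no output)
```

View pics/p6.png

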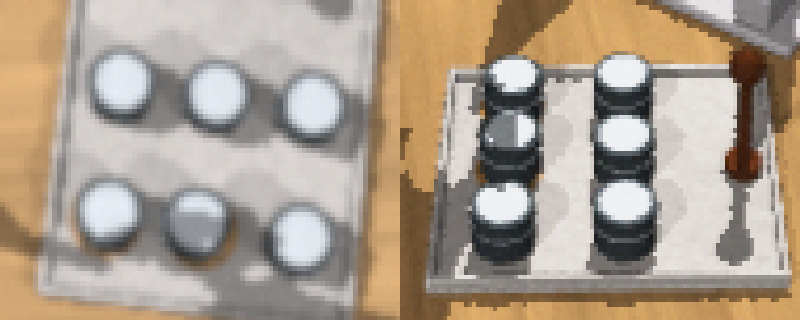

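Call:
{"op": "move_arm", "data": {
  "rows": [
    {"tx": -0.5,"ty": 0.2,"tz": 0,"rx": 0,"ry": 0,"rz": -0.5,"fingers": 0.72},
    {"tx": -0.8,"ty": 0.2,"tz": 0,"rx": 0,"ry": 0,"rz": -0.5,"fingers": 0.72},
    {"tx": -0.8,"ty": 0.2,"tz": 0,"rx": 0,"ry": 0,"rz": -0.5,"fingers": 0.72},
    {"tx": -0.8,"ty": 0.2,"tz": 0.5,"rx": 0,"ry": 0,"rz": -0.5,"fingers": 0.72},
    {"tx": -0.8,"ty": 0.2,"tz": 0.7,"rx": 0,"ry": 0,"rz": -0.5,"fingers": 0.72},
    {"tx": -0.6,"ty": 0,"tz": 0.7,"rx": 0,"ry": 0,"rz": 0,"fingers": 0.72},
    {"tx": -0.3,"ty": 0,"tz": 0.7,"rx": 0,"ry": 0,"rz": 0,"fingers": 0.72},
    {"tx": 0,"ty": 0,"tz": 0,"rx": 0,"ry": 0,"rz": 0,"fingers": 0.72}
  ]
}}

```text
t: 14.3
ee_pos: [0.4428, -0.0784, 0.1096]
tcp_rot: [-0.003, 0.766, 0.643, -0.002]
wrist_force: [-0.0, 0.2, -0.1]
grip_width: 0.0616
gripper_force: 0.0
```

```bash
python3 -c "
from meas import *
need([.4546,-.0785,.018],-9.8)
"
```

```text
t 14.3 pos [ 0.4428 -0.0784  0.1096] yang -10.02 tilt [-0.007  0.003 -1.   ] w 0.0616 F [-0.   0.2 -0.1] gf 0.0 -> t units [0.04 0.25 1.83] rz -0.03
```

Call:
{"op": "move_arm", "data": {
  "rows": [
    {"tx": 0,"ty": 0.23,"tz": 0.1,"rx": 0,"ry": 0,"rz": 0,"fingers": 0.72},
    {"tx": 0,"ty": 0,"tz": 0.3,"rx": 0,"ry": 0,"rz": 0,"fingers": 0.72},
    {"tx": 0,"ty": 0,"tz": 0.3,"rx": 0,"ry": 0,"rz": 0,"fingers": 0.72},
    {"tx": 0,"ty": 0,"tz": 0,"rx": 0,"ry": 0,"rz": 0,"fingers": 0.72}
  ]
}}

```text
t: 14.7
ee_pos: [0.4575, -0.0781, 0.0777]
tcp_rot: [0.0, 0.764, 0.645, 0.0]
wrist_force: [-0.4, -0.3, 1.2]
grip_width: 0.0617
gripper_force: 0.0
```

```bash
python3 -c "
from meas import *
need([.4546,-.0785,.018],-9.8)
"
```

```text
t 14.7 pos [ 0.4575 -0.0781  0.0777] yang -9.71 tilt [ 0. -0. -1.] w 0.0617 F [-0.4 -0.3  1.2] gf 0.0 -> t units [-0.02 -0.06  1.19] rz 0.01
```

Call:
{"op": "move_arm", "data": {
  "rows": [
    {"tx": -0.02,"ty": -0.06,"tz": 0.3,"rx": 0,"ry": 0,"rz": 0,"fingers": 0.72},
    {"tx": 0,"ty": 0,"tz": 0.4,"rx": 0,"ry": 0,"rz": 0,"fingers": 0.72},
    {"tx": 0,"ty": 0,"tz": 0.3,"rx": 0,"ry": 0,"rz": 0,"fingers": 0.72},
    {"tx": 0,"ty": 0,"tz": 0.17,"rx": 0,"ry": 0,"rz": 0,"fingers": 0.72},
    {"tx": 0,"ty": 0,"tz": 0,"rx": 0,"ry": 0,"rz": 0,"fingers": 0.72},
    {"tx": 0,"ty": 0,"tz": 0,"rx": 0,"ry": 0,"rz": 0,"fingers": 0.6},
    {"tx": 0,"ty": 0,"tz": 0,"rx": 0,"ry": 0,"rz": 0,"fingers": 0.5},
    {"tx": 0,"ty": 0,"tz": 0,"rx": 0,"ry": 0,"rz": 0,"fingers": 0.3}
  ]
}}

```text
t: 15.5
ee_pos: [0.4544, -0.0792, 0.0202]
tcp_rot: [0.001, 0.765, 0.644, 0.001]
wrist_force: [-0.9, 0.8, 6.5]
grip_width: 0.0447
gripper_force: 40.0
```

Call:
{"op": "move_arm", "data": {
  "rows": [
    {"tx": 0,"ty": 0,"tz": 0,"rx": 0,"ry": 0,"rz": 0,"fingers": 0},
    {"tx": 0,"ty": 0,"tz": 0,"rx": 0,"ry": 0,"rz": 0,"fingers": 0},
    {"tx": 0,"ty": 0,"tz": -0.06,"rx": 0,"ry": 0,"rz": 0,"fingers": 0},
    {"tx": -0.07,"ty": 0,"tz": 0,"rx": 0,"ry": 0,"rz": 0,"fingers": 0},
    {"tx": 0,"ty": 0,"tz": 0,"rx": 0,"ry": 0,"rz": 0,"fingers": 0}
  ]
}}

```text
t: 16.0
ee_pos: [0.4532, -0.083, 0.0222]
tcp_rot: [0.0, 0.765, 0.644, 0.0]
wrist_force: [-0.0, 0.5, -0.6]
grip_width: 0.0444
gripper_force: 40.9
```

Call:
{"op": "move_arm", "data": {
  "rows": [
    {"tx": 0,"ty": 0.02,"tz": 0.02,"rx": 0,"ry": 0,"rz": 0,"fingers": 0},
    {"tx": 0,"ty": 0,"tz": 0.02,"rx": 0,"ry": 0,"rz": 0,"fingers": 0},
    {"tx": 0,"ty": 0,"tz": 0.01,"rx": 0,"ry": 0,"rz": 0,"fingers": 0},
    {"tx": 0,"ty": 0,"tz": 0,"rx": 0,"ry": 0,"rz": 0,"fingers": 0}
  ]
}}

```text
t: 16.4
ee_pos: [0.4542, -0.0828, 0.0202]
tcp_rot: [0.0, 0.765, 0.644, 0.0]
wrist_force: [-3.3, 0.8, 13.5]
grip_width: 0.0444
gripper_force: 42.2
```

Call:
{"op": "move_arm", "data": {
  "rows": [
    {"tx": 0,"ty": 0,"tz": -0.01,"rx": 0,"ry": 0,"rz": 0,"fingers": 0},
    {"tx": 0,"ty": 0,"tz": 0,"rx": 0,"ry": 0,"rz": 0,"fingers": 0.57},
    {"tx": 0,"ty": 0,"tz": 0,"rx": 0,"ry": 0,"rz": 0,"fingers": 0.64},
    {"tx": 0,"ty": 0,"tz": 0,"rx": 0,"ry": 0,"rz": 0,"fingers": 0.72},
    {"tx": 0,"ty": 0,"tz": -0.2,"rx": 0,"ry": 0,"rz": 0,"fingers": 0.72},
    {"tx": 0,"ty": 0,"tz": -0.5,"rx": 0,"ry": 0,"rz": 0,"fingers": 0.72},
    {"tx": 0,"ty": 0,"tz": -0.8,"rx": 0,"ry": 0,"rz": 0,"fingers": 0.72},
    {"tx": 0,"ty": 0,"tz": -0.9,"rx": 0,"ry": 0,"rz": 0,"fingers": 0.72}
  ]
}}

```text
t: 17.2
ee_pos: [0.4533, -0.0824, 0.1413]
tcp_rot: [-0.001, 0.765, 0.644, -0.0]
wrist_force: [0.7, -0.2, 0.5]
grip_width: 0.0617
gripper_force: 0.0
```

Call:
{"op": "move_arm", "data": {
  "rows": [
    {"tx": 0.3,"ty": -0.3,"tz": -0.9,"rx": 0,"ry": 0,"rz": 0.6,"fingers": 0.72},
    {"tx": 0.7,"ty": -0.3,"tz": -0.9,"rx": 0,"ry": 0,"rz": 0.6,"fingers": 0.72},
    {"tx": 0.8,"ty": -0.3,"tz": -0.6,"rx": 0,"ry": 0,"rz": 0.6,"fingers": 0.72},
    {"tx": 0.8,"ty": -0.3,"tz": 0,"rx": 0,"ry": 0,"rz": 0.6,"fingers": 0.72},
    {"tx": 0.8,"ty": -0.3,"tz": 0,"rx": 0,"ry": 0,"rz": 0.6,"fingers": 0.72},
    {"tx": 0.8,"ty": -0.3,"tz": 0,"rx": 0,"ry": 0,"rz": 0.6,"fingers": 0.72},
    {"tx": 0.3,"ty": 0,"tz": 0,"rx": 0,"ry": 0,"rz": 0.8,"fingers": 0.72},
    {"tx": 0,"ty": 0,"tz": 0,"rx": 0,"ry": 0,"rz": 0,"fingers": 0.72}
  ]
}}

```text
t: 18.0
ee_pos: [0.4643, 0.1472, 0.2521]
tcp_rot: [-0.0, 0.924, 0.384, 0.0]
wrist_force: [0.4, -0.5, -0.3]
grip_width: 0.0616
gripper_force: 0.0
```

```bash
python3 -c "
from meas import *
need([.4985,.1693,.25],-45.7)
for n in ('top','side'):
    c=cap(n,n+'6.png');np.savez(n+'6.npz',**c);im=c['img'].astype(int)
    m=(im.min(-1)>205) if n=='side' else (im[...,2]-im[...,0]>3)&(im[...,1]>70)
    for b in blobs(c,m,.038,50,180): print(n,*b)
"
```

```text
t 18.0 pos [0.4643 0.1472 0.2521] yang -44.89 tilt [ 0.  0. -1.] w 0.0616 F [ 0.4 -0.5 -0.3] gf 0.0 -> t units [0.8  0.17 0.04] rz 0.10
top [270.3 206. ] 142 (np.int32(14), np.int32(13)) [ 0.5489 -0.0312]
top [290.6 208.5] 144 (np.int32(14), np.int32(14)) [ 0.5375 -0.0941]
top [310.9 210.9] 143 (np.int32(14), np.int32(13)) [ 0.5259 -0.1569]
top [267.8 232.4] 142 (np.int32(13), np.int32(14)) [ 0.4667 -0.0181]
top [287.5 234.6] 148 (np.int32(14), np.int32(14)) [ 0.4564 -0.0784]
top [308.7 237.5] 138 (np.int32(15), np.int32(13)) [ 0.4435 -0.1429]
top [412.4 259.1] 150 (np.int32(14), np.int32(13)) [ 0.3596 -0.4521]
side [298.4 214.8] 51 (np.int32(11), np.int32(14)) [0.7152 0.0141]
side [252.3 230.1] 58 (np.int32(11), np.int32(7)) [ 0.5478 -0.0342]
side [226.2 230.8] 58 (np.int32(11), np.int32(7)) [ 0.4655 -0.0212]
side [214.5 244.5] 64 (np.int32(6), np.int32(19)) [ 0.4216 -0.0785]
side [225.6 243.8] 66 (np.int32(12), np.int32(8)) [ 0.4551 -0.0821]
side [252.7 243.7] 67 (np.int32(11), np.int32(8)) [ 0.5365 -0.0976]
side [225.3 258.8] 55 (np.int32(10), np.int32(8)) [ 0.4455 -0.1463]
side [252.8 258.5] 75 (np.int32(12), np.int32(8)) [ 0.5246 -0.1609]
```

Both rows are complete, within about 2 mm of the cork centres. Now the peg.

Call:
{"op": "move_arm", "data": {
  "rows": [
    {"tx": 0.4,"ty": 0.09,"tz": 0,"rx": 0,"ry": 0,"rz": 0.1,"fingers": 0.72},
    {"tx": 0.4,"ty": 0.08,"tz": 0,"rx": 0,"ry": 0,"rz": 0,"fingers": 0.72},
    {"tx": 0,"ty": 0,"tz": 0,"rx": 0,"ry": 0,"rz": 0,"fingers": 0.72},
    {"tx": 0,"ty": 0,"tz": 0,"rx": 0,"ry": 0,"rz": 0,"fingers": 0.72}
  ]
}}

```text
t: 18.5
ee_pos: [0.4981, 0.1667, 0.2517]
tcp_rot: [0.0, 0.926, 0.377, -0.0]
wrist_force: [-0.0, -1.1, -0.5]
grip_width: 0.0616
gripper_force: 0.0
```

```bash
python3 -c "
from meas import *
need([.4985,.1693,.192],-45.7)
c=cap('side');cv2.imwrite('pics/g7.png',cv2.cvtColor(cv2.resize(c['img'][90:230,180:320],None,fx=4,fy=4),cv2.COLOR_RGB2BGR))
"
```

```text
t 18.5 pos [0.4981 0.1667 0.2517] yang -45.76 tilt [-0.001 -0.    -1.   ] w 0.0616 F [-0.  -1.1 -0.5] gf 0.0 -> t units [ 0.04 -0.03  1.19] rz -0.01
```

View pics/g7.png

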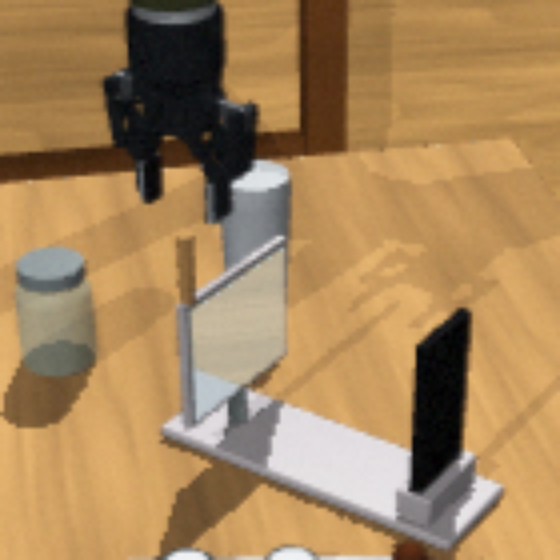

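The open fingers stand above and either side of the peg (crop tips at 148 and 217, peg at 186). Descending.

Call:
{"op": "move_arm", "data": {
  "rows": [
    {"tx": 0.03,"ty": 0,"tz": 0.2,"rx": 0,"ry": 0,"rz": 0,"fingers": 0.72},
    {"tx": 0,"ty": 0,"tz": 0.4,"rx": 0,"ry": 0,"rz": 0,"fingers": 0.72},
    {"tx": 0,"ty": 0,"tz": 0.4,"rx": 0,"ry": 0,"rz": 0,"fingers": 0.72},
    {"tx": 0,"ty": 0,"tz": 0.19,"rx": 0,"ry": 0,"rz": 0,"fingers": 0.72},
    {"tx": 0,"ty": 0,"tz": 0,"rx": 0,"ry": 0,"rz": 0,"fingers": 0.5},
    {"tx": 0,"ty": 0,"tz": 0,"rx": 0,"ry": 0,"rz": 0,"fingers": 0.4},
    {"tx": 0,"ty": 0,"tz": 0,"rx": 0,"ry": 0,"rz": 0,"fingers": 0.33},
    {"tx": 0,"ty": 0,"tz": 0,"rx": 0,"ry": 0,"rz": 0,"fingers": 0.33}
  ]
}}

```text
t: 19.35
ee_pos: [0.5, 0.1688, 0.193]
tcp_rot: [0.0, 0.926, 0.376, 0.001]
wrist_force: [0.1, 0.9, -1.0]
grip_width: 0.0284
gripper_force: 0.0
```

Call:
{"op": "move_arm", "data": {
  "rows": [
    {"tx": 0,"ty": 0,"tz": 0,"rx": 0,"ry": 0,"rz": 0,"fingers": 0.27},
    {"tx": 0,"ty": 0,"tz": 0,"rx": 0,"ry": 0,"rz": 0,"fingers": 0.22},
    {"tx": 0,"ty": 0,"tz": 0,"rx": 0,"ry": 0,"rz": 0,"fingers": 0.18},
    {"tx": 0,"ty": 0,"tz": 0,"rx": 0,"ry": 0,"rz": 0,"fingers": 0.1},
    {"tx": 0,"ty": 0,"tz": 0,"rx": 0,"ry": 0,"rz": 0,"fingers": 0},
    {"tx": 0,"ty": 0,"tz": 0,"rx": 0,"ry": 0,"rz": 0,"fingers": 0}
  ],
  "grip_force": 30
}}

```text
t: 19.95
ee_pos: [0.4991, 0.1694, 0.1925]
tcp_rot: [-0.001, 0.926, 0.377, -0.0]
wrist_force: [-3.0, 4.2, 3.0]
grip_width: 0.0135
gripper_force: 29.3
```

```bash
python3 -c "
from meas import *
need([.4985,.1693,.192],-45.7)
print(bot.get_state()['wrist_torque'])
"
```

```text
t 19.95 pos [0.4991 0.1694 0.1925] yang -45.75 tilt [-0.001  0.001 -1.   ] w 0.0135 F [-3.   4.2  3. ] gf 29.251239895820618 -> t units [-0.01 -0.01  0.01] rz -0.01
[ 0.5515  0.5808 -0.0183]
```

The peg is gripped and the mirror is against its rest stop: about 5 N back, and the TCP matches the seen peg. Next I turn it 15.4° along its arc.

Call:
{"op": "move_arm", "data": {
  "rows": [
    {"tx": 0.01,"ty": -0.087,"tz": 0,"rx": 0,"ry": 0,"rz": 0.48,"fingers": 0},
    {"tx": 0.01,"ty": -0.087,"tz": 0,"rx": 0,"ry": 0,"rz": 0.48,"fingers": 0},
    {"tx": 0.01,"ty": -0.087,"tz": 0,"rx": 0,"ry": 0,"rz": 0.48,"fingers": 0},
    {"tx": 0.01,"ty": -0.087,"tz": 0,"rx": 0,"ry": 0,"rz": 0.48,"fingers": 0},
    {"tx": 0,"ty": 0,"tz": 0,"rx": 0,"ry": 0,"rz": 0,"fingers": 0},
    {"tx": 0,"ty": 0,"tz": 0,"rx": 0,"ry": 0,"rz": 0,"fingers": 0}
  ]
}}

```text
t: 20.55
ee_pos: [0.4905, 0.1835, 0.1925]
tcp_rot: [0.0, 0.968, 0.25, 0.0]
wrist_force: [-1.2, -1.5, 3.1]
grip_width: 0.0132
gripper_force: 29.4
```

```bash
python3 -c "
from meas import *
phi=np.radians(-45.6);R=lambda a:np.array([[np.cos(a),-np.sin(a)],[np.sin(a),np.cos(a)]])
rest=np.array([.4991,.1694]);piv=rest+R(phi)@[.006,.065];mk=np.array([.6255,-.109]);d=mk-piv
th=(phi-np.arctan2(d[1],d[0]))/2;tgt=piv+R(phi-th)@[-.006,-.065];print('piv',piv,'theta',th,np.degrees(th),'tgt',tgt)
need([*tgt,.1925],-45.75-np.degrees(th))
p=R(-phi)@(bot.get_state()['ee_pos'][:2]-piv);print('theta now deg',np.degrees(np.arctan2(-p[0],-p[1])-np.arctan2(.006,.065)),'rad',np.hypot(*p))
for n in ('top','side'): np.savez(n+'8.npz',**cap(n,n+'8.png'))
a=cv2.convertScaleAbs(cv2.imread('pics/top8.png')[130:245,155:310],alpha=1.4);b=cv2.imread('pics/side8.png')[120:275,205:310]
cv2.imwrite('pics/e8.png',np.hstack([cv2.resize(a,(460,341)),cv2.resize(b,(231,341))]))
"
```

```text
piv [0.5497 0.2106] theta 0.2710829683932684 15.53190998681257 tgt [0.4899 0.1845]
t 20.55 pos [0.4905 0.1835 0.1925] yang -61.03 tilt [ 0. -0. -1.] w 0.0132 F [-1.2 -1.5  3.1] gf 29.416147470474243 -> t units [-0.   -0.02 -0.  ] rz 0.03
theta now deg 14.519579336991669 rad 0.06514307918260316
```

View pics/e8.png

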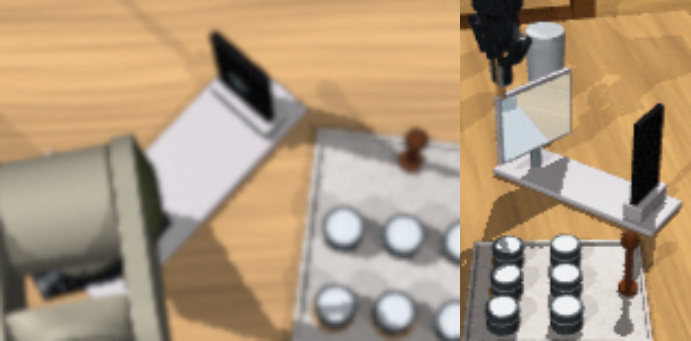

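The mirror is turned and still held by the peg; the tins look undisturbed. It needs about 1° more.

Call:
{"op": "move_arm", "data": {
  "rows": [
    {"tx": 0,"ty": -0.011,"tz": 0,"rx": 0,"ry": 0,"rz": 0.04,"fingers": 0},
    {"tx": 0,"ty": -0.011,"tz": 0,"rx": 0,"ry": 0,"rz": 0.03,"fingers": 0},
    {"tx": 0,"ty": 0,"tz": 0,"rx": 0,"ry": 0,"rz": 0,"fingers": 0},
    {"tx": 0,"ty": 0,"tz": 0,"rx": 0,"ry": 0,"rz": 0,"fingers": 0},
    {"tx": 0,"ty": 0,"tz": 0,"rx": 0,"ry": 0,"rz": 0,"fingers": 0},
    {"tx": 0,"ty": 0,"tz": 0,"rx": 0,"ry": 0,"rz": 0,"fingers": 0}
  ]
}}

```text
t: 21.25
ee_pos: [0.4901, 0.1844, 0.1925]
tcp_rot: [0.0, 0.97, 0.245, 0.0]
wrist_force: [-1.5, -1.4, 4.5]
grip_width: 0.0133
gripper_force: 29.6
```

```bash
python3 -c "
from meas import *
phi=np.radians(-45.6);R=lambda a:np.array([[np.cos(a),-np.sin(a)],[np.sin(a),np.cos(a)]])
piv=np.array([.5497,.2106])
need([.4899,.1845,.1925],-61.3)
p=R(-phi)@(bot.get_state()['ee_pos'][:2]-piv);print('theta',np.degrees(np.arctan2(-p[0],-p[1])-np.arctan2(.006,.065)),np.hypot(*p))
S=dict(np.load('side0.npz'));S8=cap('side','side9.png')
for th in (0,15.5):
    a=phi-np.radians(th)
    for l in (-.077,.077): 
        q=piv+R(a)@[0,l]; print(th,l,proj(S,[*q,.172]),proj(S,[*q,.044]))
im=S8['img'].astype(int);i0=S['img'].astype(int)
for v in (168,172,176,180): print(v,'rest',(i0[v,216:262,0]-i0[v,216:262,2]).tolist(),'now',(im[v,216:262,0]-im[v,216:262,2]).tolist())
"
```

```text
t 21.25 pos [0.4901 0.1844 0.1925] yang -61.69 tilt [ 0. -0. -1.] w 0.0133 F [-1.5 -1.4  4.5] gf 29.590218365192413 -> t units [-0. -0. -0.] rz -0.05
theta 15.436215316838204 0.06510014165277916
0 -0.077 [225.8985 165.9684] [227.4695 197.0314]
0 0.077 [251.772  148.3485] [251.9808 178.0635]
15.5 -0.077 [221.6324 163.9229] [223.4104 194.831 ]
15.5 0.077 [256.0044 150.1278] [256.0086 179.9914]
168 rest [95, 96, 100, 96, 100, 100, 109, 98, 28, 1, 1, 15, 40, 40, 38, 39, 40, 40, 41, 41, 43, 44, 42, 42, 43, 45, 41, 40, 42, 42, 41, 43, 39, 42, 46, 67, 116, 114, 111, 107, 103, 101, 102, 99, 96, 100] now [91, 95, 94, 88, 59, 1, 1, -7, -21, -21, -17, -20, -18, -19, -19, -19, -17, -9, 35, 36, 37, 35, 38, 38, 35, 35, 34, 34, 35, 35, 36, 36, 36, 33, 38, 33, 36, 35, 32, 31, 109, 107, 106, 107, 106, 106]
172 rest [98, 107, 113, 108, 110, 109, 113, 103, 48, 1, -1, 11, 41, 44, 41, 41, 41, 41, 42, 42, 41, 42, 39, 42, 42, 43, 42, 43, 41, 42, 41, 41, 38, 41, 42, 58, 109, 104, 107, 107, 103, 103, 104, 101, 102, 100] now [95, 103, 107, 103, 93, 1, 1, -5, -20, -15, -16, -16, -17, -17, -20, -18, -15, -16, -
[... 263 characters left out ...]
8, 40, 36, 55, 108, 104, 106, 101, 105, 106, 104, 100, 102, 102] now [106, 101, 102, 106, 95, 23, 2, -6, -12, -16, -14, -15, -17, -15, -15, -17, -16, -16, -16, -16, -14, -16, -16, -14, 10, 33, 33, 33, 34, 34, 31, 33, 33, 30, 35, 33, 33, 35, 33, 26, 112, 111, 107, 100, 98, 95]
180 rest [110, 110, 107, 105, 106, 107, 110, 109, 92, 4, 3, 2, 17, 38, 38, 38, 38, 38, 36, 38, 36, 38, 40, 37, 41, 36, 37, 37, 37, 37, 36, 35, 23, 61, 103, 104, 107, 104, 104, 103, 104, 102, 106, 107, 104, 105] now [108, 106, 101, 102, 96, 41, 3, -4, -10, -17, -16, -17, -14, -16, -16, -14, -18, -14, -15, -16, -14, -19, -18, -16, -15, -17, -14, 10, 33, 30, 30, 32, 29, 31, 31, 34, 31, 31, 21, 42, 102, 97, 97, 100, 99, 97]
```

The mirror's edges sit where θ ≈ 15.4° predicts (right edge seen at 256, predicted 256.0), and the hold is steady. Handing in.

```bash
python3 -c "
from workcell import bot
print(bot.finish_job())"
```

```text
the job is handed in; nothing more can be done
None
```

I placed both tins upright within about 2 mm of the two cork centres, then turned the mirror about 15.4° to aim at the marker pin. I handed the job in at about 21 s with the gripper still holding the peg; no pass or fail result came back.

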